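# Push the biscuit tin home into the corner of the tea-table rail

### The arm

A 6-joint arm with a two-finger parallel gripper is mounted at the origin on the work surface. World frame = base frame: x ahead of the robot, y to its left, z up, the work surface at z = 0. Lengths are in m, angles in rad, forces in N, time in s.
With the tool pointing down it reaches from about 0.325 to 0.85 m from the base axis. Payload 4.4 kg.
Tool frame: the origin (TCP) lies at the very end of the fingers, on their centre line; the grasp point (between the pads) lies 19 mm behind it; z points along the fingers, y is the line along which they close (so a half turn about z gives the same grasp; the last joint's range is limited). The gripper opens to 94 mm and grips with 3 to 60 N. Pads are 16 mm wide; open, the fingers measure 119 mm over their backs; the gripper's body (75 mm by 177 mm) begins 78 mm behind the grasp point.
Start: joints at [1.171, 0.207, 1.542, -0, 1.393, -0.15], TCP at [0.142, 0.557, 0.166] pointing down, gripper open.
Joint ranges: [-2.73, 2.73], [-0.86, 2.22], [0.23, 2.46], [-1.11, 4.25], [0.08, 2.63], [-2.82, 2.82]. Speed limits (rad/s): [2.79, 2.79, 3.14, 3.14, 3.14, 3.14].

### API

Orientations are given as a rotation vector (axis times angle).
In Python, from workcell import r, let_go, close, planner, cams, order gives the robot as it stands. The module is installed in compiled form; this text tells all that it offers. Calls block until the motion is done:
- r.goto(position, orientation): joint-space move of the TCP to a pose.
- r.move_linear(position, attitude=None, speed=0.15): straight line of the TCP; attitude=None keeps the orientation; speed is the mean speed in m/s.
- r.move_j(angles): joint-space move.
- let_go() and close(f_grip=None): open the fingers fully, or close them until they stop; f_grip is the grip in N (None keeps the last).
- r.sleep(seconds).
- planner.solve_ik(position, orientation): joint angles nearest the present ones, or None.
- cams.capture(name): name is "side" or "top" or "wrist"; returns a dict with "frame" (420x560x3 uint8, blue, green, red), "fx", "fy", "cx", "cy" (pixels), "R" (3x3) and "t" (3): a world point X has camera coordinates R X + t. Camera axes: x right, y down, z forward; pixel columns grow to the right and rows downward; lengths in m; the calibration is good to about 2 mm. The wrist camera is an equidistant fisheye: a pixel r from the principal point sees the ray r / f radians off the axis. A picture is of the moment at which its call begins. There is no depth.
A pose or a line that the arm cannot do raises r.MotionError and nothing moves.
- order.finish_job(): hands the job in; it is judged then, once.
Readings, each from a call of its own:
- r.get_clock(): time.
- r.get_joints(): joint angles.
- r.get_joint_vel(): joint speeds.
- r.get_joint_efforts(): joint torques, N m.
- r.get_tcp_pos(): TCP position.
- r.get_eef_rot(): TCP orientation.
- r.get_force(): force on the tool from outside, world axes, zero at the start.
- r.get_ft_torque(): the same for the moment, N m.
- r.get_gripper_width(): finger opening in m.
- r.get_grip_force(): force on a finger pad.
Only numpy, scipy, OpenCV 4.12 (cv2) and the standard library are available. Lean on these libraries where they do the work, as an engineer would, in place of code of your own. Each camera call takes 0.05 s, during which the arm holds its last target. There are 200 camera calls.

### The job

Tidy the tea table: with the fingertips, push the red biscuit tin across the table until its long side lies flat against the pale wooden rail at the back and one short end is flat against the dark wooden end block, so that it sits snugly in the corner between them. Only push it - never lift or tip it - leave all the other things on the table where they stand, and finish with the gripper clear.

Things in the scene. Friction and masses are not known exactly. Their poses are not given: they have to be found in the camera images.
- tin: closed dark red biscuit tin with a round biscuit picture on its lid, a box 110 mm (its x) by 150 mm (its y) by 60 mm high with 4 mm rounded edges, 0.3 to 0.65 kg, loose, too wide to grip; slides on the table at 1.5 to 5 N. Origin: centre of its underside; z up. Starts on the robot's side of the rail, turned up to 0.35 rad from the rail's direction
- rail: pale wooden rail fixed to the table beyond the tin, 680 mm long (its y), 20 mm thick, 40 mm high, rigid. Origin: on the table, at the foot of the face that looks towards the robot, mid-length; its x points away from the robot, square to that face (so the tin lies at negative x), its y along the rail. Its place and its yaw (up to 0.12 rad) vary
- end_block: dark wooden block, brass dot on top, fixed, rigid, in front of the rail near its left or right end (it varies): 100 mm (its x) by 40 mm along the rail (its y) by 50 mm high, axes parallel to the rail's. Origin: centre of its underside, 55 mm in front of the rail's face. The tin's short end goes against the 100 mm face that looks to the rail's middle
- sugar_bowl: white china sugar bowl with sugar lumps, 98 mm across, 71 mm high, loose, standing in front of the rail near the other end from the end block; leave alone. Origin: centre of its underside
- mug: blue mug, 80 mm across plus a handle at its +y, 90 mm high, loose; leave alone. Origin: centre of its underside
- tea_carton: dark plum tea carton 65 x 75 x 130 mm high, loose; leave alone. Origin: centre of its underside
- teaspoon: steel teaspoon, 140 mm long, lying on the table; leave alone. Origin: underside near mid-length; its x runs along it
- teapot: pink china teapot, body 160 mm across, 135 mm high, spout at its +y and handle at its -y (130 mm out each way), loose; leave alone. Origin: centre of its underside
Things that resemble listed ones, but are neither listed nor needed, are in the scene too. Several things look just like the end_block: the one meant starts farthest from the robot's base.

How it is judged:
By the outcome, as a careful person would: the job done as asked, in the order asked, and still so for the second after the job is handed in, with the robot touching nothing.
It also fails if it takes over 58 s, if anything falls off the work surface, if the arm or the gripper's body presses on something with over 40 N, if the wrist force passes 120 N, or if a joint passes its speed limit or range.

## Working session

There is one attempt and no reset: what is moved stays moved. The work goes in short steps, each a Python script; the robot and the scene stay as the last script left them, time stands still between calls to the robot, and variables do not carry over. Pictures are saved under pics/ and viewed, at most 10 in all, crops included, and the job is handed in when it is done.

```bash
mkdir -p pics
python3 - <<'E'
from workcell import r,cams
import cv2,numpy as np,pickle
for n in("top","side"):
    c=cams.capture(n);cv2.imwrite(f"pics/{n}0.png",c["frame"]);pickle.dump(c,open(f"{n}0.pkl","wb"))
    print(n,c["fx"],c["fy"],c["cx"],c["cy"],(-c["R"].T@c["t"]).round(3),c["R"].round(2).tolist())
print(r.get_clock(),r.get_eef_rot(),r.get_gripper_width())
E
```

```text
top 403.8095352355605 403.8095352355605 279.0969611807273 213.26963323304216 [0.487 0.028 1.241] [[0.03, -1.0, 0.01], [-1.0, -0.03, -0.05], [0.05, -0.01, -1.0]]
side 490.32152067859715 490.32152067859715 282.00412871667265 212.6817125276318 [ 0.132 -1.055  1.337] [[0.92, -0.38, -0.0], [-0.29, -0.69, -0.66], [0.25, 0.61, -0.75]]
0.1 [-3.89728288e-01 -3.11677840e+00  2.97430058e-03] 0.09399236582177073
```

View pics/top0.png

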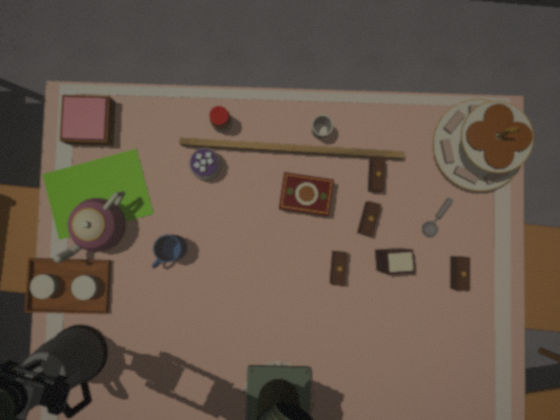

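View pics/side0.png

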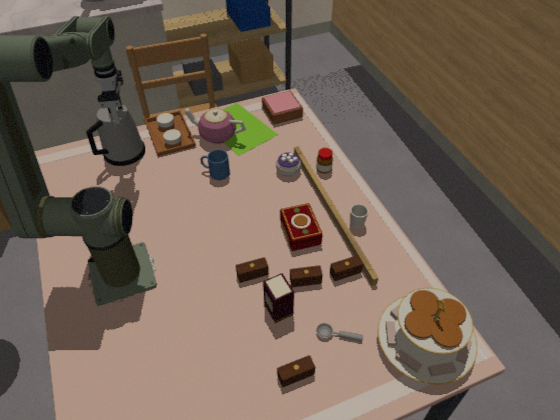

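```bash
cat > h.py <<'E'
import numpy as np,cv2
def back(c,uv,z):
    "pixels -> world points at height z (pinhole cameras)"
    uv=np.atleast_2d(np.asarray(uv,float))
    d=np.c_[(uv[:,0]-c["cx"])/c["fx"],(uv[:,1]-c["cy"])/c["fy"],np.ones(len(uv))]@c["R"]
    o=-c["R"].T@c["t"]
    return o+d*((z-o[2])/d[:,2])[:,None]
def proj(c,X):
    X=np.atleast_2d(X)@c["R"].T+c["t"]
    return np.c_[c["fx"]*X[:,0]/X[:,2]+c["cx"],c["fy"]*X[:,1]/X[:,2]+c["cy"]]
E
python3 - <<'E'
import pickle,cv2
from h import *
c=pickle.load(open("top0.pkl","rb"))
P=back(c,[(377,174),(370,219),(339,268),(460,273)],.05);print(P.round(3),np.hypot(P[:,0],P[:,1]).round(3))
f=c["frame"][120:260,265:425];f=cv2.convertScaleAbs(f,alpha=1.6)
cv2.imwrite("pics/crop0.png",cv2.resize(f,(800,700)[:2],interpolation=cv2.INTER_CUBIC)[:600])
E
```

```text
[[ 0.677 -0.276  0.05 ]
 [ 0.542 -0.257  0.05 ]
 [ 0.395 -0.168  0.05 ]
 [ 0.39  -0.525  0.05 ]] [0.731 0.6   0.429 0.654]
```

View pics/crop0.png

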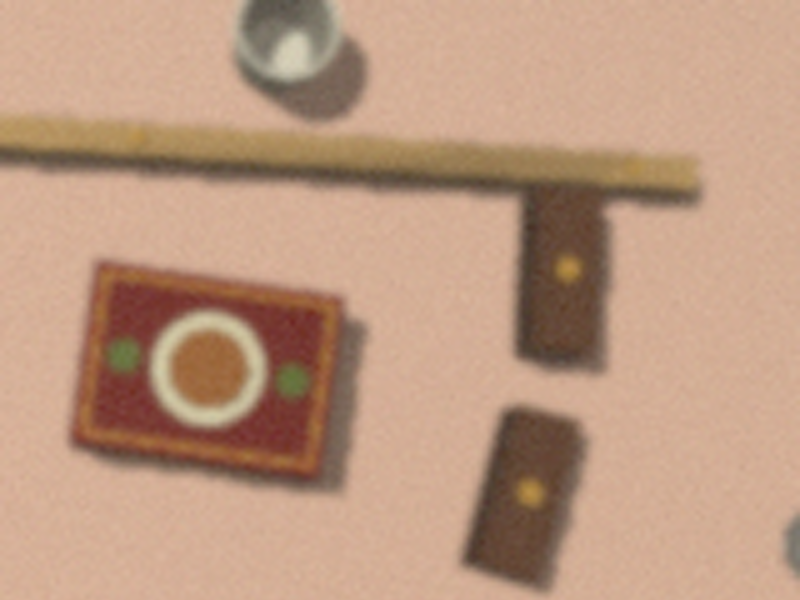

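The candidates for the end block are (377,174), (370,219), (339,268) and (460,273). They lie 0.731, 0.600, 0.429 and 0.654 m from the base. The block at (377,174) is the farthest. The crop shows it butted against the front of the rail, so it is the one meant. The tin is at (307,194), and its lid corners are clear in the crop.

```bash
cat >> h.py <<'E'
import pickle
def rail_fit(c):
    hsv=cv2.cvtColor(cv2.GaussianBlur(c["frame"],(3,3),0),cv2.COLOR_BGR2HSV)
    m=cv2.inRange(hsv,(14,90,50),(32,255,255)); m[:130]=0;m[165:]=0;m[:,:175]=0;m[:,410:]=0
    p=np.argwhere(m)[:,::-1].astype(np.float32)
    W=back(c,p,.04)[:,:2].astype(np.float32)
    (a,b,x,y)=cv2.fitLine(W,cv2.DIST_HUBER,0,.001,.001).ravel()
    u=np.array([a,b])*np.sign(b); n=np.array([u[1],-u[0]])
    d=(W-[x,y])@n
    return u,n,np.array([x,y]),np.percentile(d,[3,97]),(W-[x,y])@u
E
python3 - <<'E'
from h import *
c=pickle.load(open("top0.pkl","rb"))
u,n,p,d,s=rail_fit(c); print("u",u,"n",n,"thick",d,"len",s.min(),s.max(),len(s))
mid=p+u*(s.min()+s.max())/2; o=mid+n*(d.mean()-.01)
psi=np.arctan2(-u[0],u[1]); print("o",o,"psi",psi)
L=lambda P:np.c_[(P[:,:2]-o)@n,(P[:,:2]-o)@u].round(4)
k=lambda q:np.array(q)/5+[265,120]-.4
T=back(c,k([(97,262),(342,297),(318,478),(72,443)]),.06); print("tin",L(T),L(T).mean(0))
print("block face",L(back(c,k([(525,195),(517,352)]),.05)),"dot",L(back(c,k([(568,268)]),.05)))
print("decoy",L(back(c,k([(510,405),(582,420),(552,590),(465,563)]),.05)))
np.savez("rail.npz",o=o,u=u,n=n,psi=psi,tin=T)
E
```

```text
u [0.03323785 0.99944746] n [ 0.99944746 -0.03323785] thick [-0.01191344  0.01173669] len -0.33724964 0.33837444 1838
o [ 0.73933248 -0.02140813] psi -0.033243973
tin [[-0.0671  0.0209]
 [-0.0789 -0.1246]
 [-0.1865 -0.1161]
 [-0.1747  0.0292]] [-0.1268  -0.04765]
block face [[-0.0095 -0.232 ]
 [-0.1038 -0.2318]] dot [[-0.0517 -0.2598]]
decoy [[-0.1357 -0.2291]
 [-0.142  -0.2724]
 [-0.2437 -0.2593]
 [-0.2309 -0.207 ]]
```

```bash
cat >> h.py <<'E'
def frame():
    Z=np.load("rail.npz"); o,u,n,psi=Z["o"],Z["u"],Z["n"],float(Z["psi"])
    rot=np.pi*np.array([-np.sin(psi/2),np.cos(psi/2),0])
    P=lambda a,b,z:np.r_[o+n*a+u*b,z]
    return o,u,n,rot,P
def push(r,P,axis,start,d,lim,z,maxd,step=.002):
    "step along rail axis ('n' or 'u' world vec d) until resisting force exceeds lim"
    q=np.array(start,float); tot=0;F=0
    while tot<maxd:
        q[axis]+=np.sign(d)*step; tot+=step
        r.move_linear(P(q[0],q[1],z),speed=.04)
        F=np.array(r.get_force()); 
        if np.linalg.norm(F[:2])>lim: break
    return q,F
E
python3 - <<'E'
from workcell import r,cams
from h import *
o,u,n,rot,P=frame()
p=np.array(r.get_tcp_pos()); r.move_linear(p+[0,0,.12],speed=.2)
r.goto(P(-.25,-.048,.25),rot)
r.move_linear(P(-.25,-.048,.02),speed=.2)
print(r.get_clock(),r.get_force(),r.get_tcp_pos(),P(-.25,-.048,.02))
r.move_linear(P(-.135,-.048,.02),speed=.05); print(r.get_clock(),r.get_force())
q,F=push(r,P,0,(-.135,-.048),1,14,.02,.024); print(q,F,r.get_clock())
c=cams.capture("top");cv2.imwrite("pics/top1.png",cv2.resize(cv2.convertScaleAbs(c["frame"][120:260,200:425],alpha=1.6),(790,492)))
E
```

```text
4.6583 [ 0.00959899  0.45756808 -0.7741008 ] [ 0.48905383 -0.0613704   0.02108495] [ 0.48787519 -0.06107215  0.02      ]
7.1083 [-4.5945742   0.12127884  6.55307149]
[-0.111 -0.048] [-3.92631682 -0.22535542  5.60550686] 10.1083
```

View pics/top1.png

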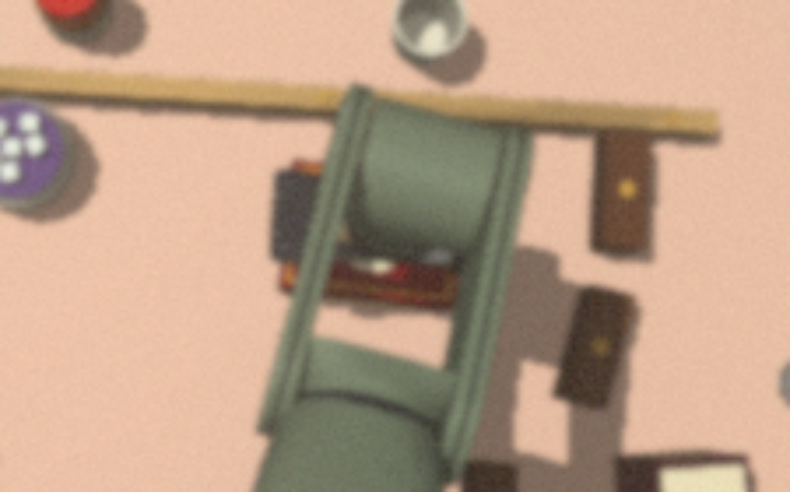

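Run:
```python
from workcell import r,cams
from h import *
o,u,n,rot,P=frame()
p=np.array(r.get_tcp_pos()); print(p,(p[:2]-o)@n,(p[:2]-o)@u,r.get_eef_rot(),rot,r.get_force())
c=cams.capture("top")
print(proj(c,p))
k=lambda q:np.array(q)/3.511+[200,120]-.4
W=back(c,k([(285,290),(455,305)]),.06);print(W,np.c_[(W[:,:2]-o)@n,(W[:,:2]-o)@u])
for nm in("side","wrist"):
    s=cams.capture(nm);f=cv2.convertScaleAbs(s["frame"],alpha=1.5)
    if nm=="side": f=f[130:310,200:440]
    g=cv2.resize(f,(400,300)); 
    a=g if nm=="side" else np.hstack([a,g])
cv2.imwrite("pics/sw.png",a)
```

```text
[ 0.62668762 -0.06573767  0.02068353] -0.11110919613638687 -0.04804911774235074 [-5.17696361e-02 -3.13998608e+00  1.85231106e-04] [0.05221711 3.14115867 0.        ] [-3.14095609  0.15191772  6.92204195]
[[305.44416636 189.75506838]]
[[ 0.58347531  0.00886232  0.06      ]
 [ 0.57484747 -0.13367361  0.06      ]] [[-0.15677717  0.02507337]
 [-0.16066266 -0.11767058]]
```

View pics/sw.png

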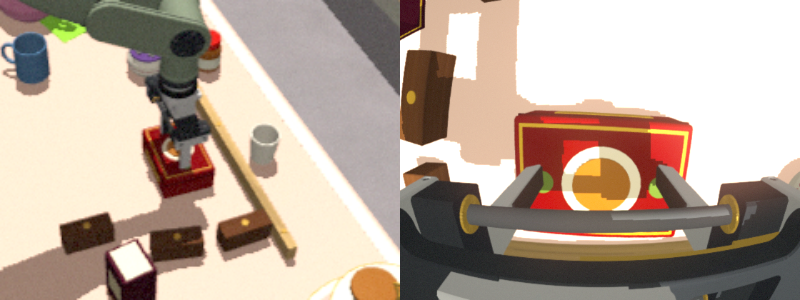

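Run:
```python
from workcell import r,cams
from h import *
o,u,n,rot,P=frame()
s=cams.capture("side")
for b in(-.048-.053,-.048+.053):
  for z in(.02,.04,.06,.08): print(b,z,proj(s,P(-.111,b,z)).round(1))
f=cv2.convertScaleAbs(s["frame"][175:265,270:390],alpha=1.6)
cv2.imwrite("pics/s2.png",cv2.resize(f,(800,600),interpolation=cv2.INTER_CUBIC))
print(r.get_gripper_width(),r.get_grip_force(),np.round(r.get_joints(),3),r.get_clock())
```

```text
-0.101 0.02 [[309.9 238. ]]
-0.101 0.04 [[310.2 234.3]]
-0.101 0.06 [[310.4 230.6]]
-0.101 0.08 [[310.7 226.7]]
0.0049999999999999975 0.02 [[298.4 216.3]]
0.0049999999999999975 0.04 [[298.5 212.5]]
0.0049999999999999975 0.06 [[298.6 208.8]]
0.0049999999999999975 0.08 [[298.8 204.9]]
0.09384993218537671 2.822058415040374 [-0.242  0.467  1.517 -0.     1.159 -1.779] 10.3583
```

View pics/s2.png

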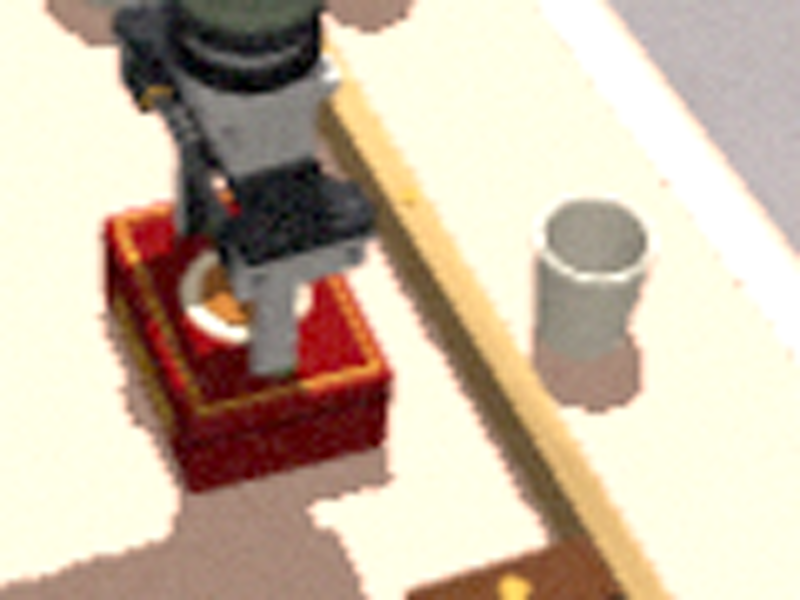

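The fingertips are resting on the lid and have dragged the tin: the tip is at side pixel (311,231), which is z≈0.06, while the reading says 0.021. I'll back off and find the true table height by touch.

Run:
```python
from workcell import r,cams
from h import *
o,u,n,rot,P=frame()
r.move_linear(P(-.111,-.048,.08),speed=.2)
r.move_linear(P(-.26,-.048,.08),speed=.25)
r.move_linear(P(-.26,-.048,.022),speed=.2)
f0=np.array(r.get_force());print(f0,r.get_tcp_pos())
c=cams.capture("side");cv2.imwrite("pics/s3.png",cv2.resize(cv2.convertScaleAbs(c["frame"][175:265,250:370],alpha=1.6),(800,600),interpolation=cv2.INTER_CUBIC))
pickle.dump(c,open("s3.pkl","wb"))
for b in(-.101,.005): print([proj(c,P(-.26,b,z)).round(1).tolist() for z in(.02,.04,.06)])
z=.022
while z>-.03:
    z-=.003; r.move_linear(P(-.26,-.048,z),speed=.05); F=np.array(r.get_force())-f0
    if F[2]>3: break
print(z,F,r.get_tcp_pos(),r.get_clock())
r.move_linear(P(-.26,-.048,z+.02),speed=.1)
```

```text
[ 0.77080091 -0.51770609 -0.31963529] [ 0.47843369 -0.0607192   0.02157969]
[[[269.1, 250.2]], [[268.9, 246.6]], [[268.8, 242.9]]]
[[[258.8, 227.6]], [[258.6, 223.9]], [[258.4, 220.1]]]
-0.031999999999999994 [-0.43893692 -0.23409589  0.74742803] [ 0.47763709 -0.06067518 -0.03223045] 16.55
```

View pics/s3.png

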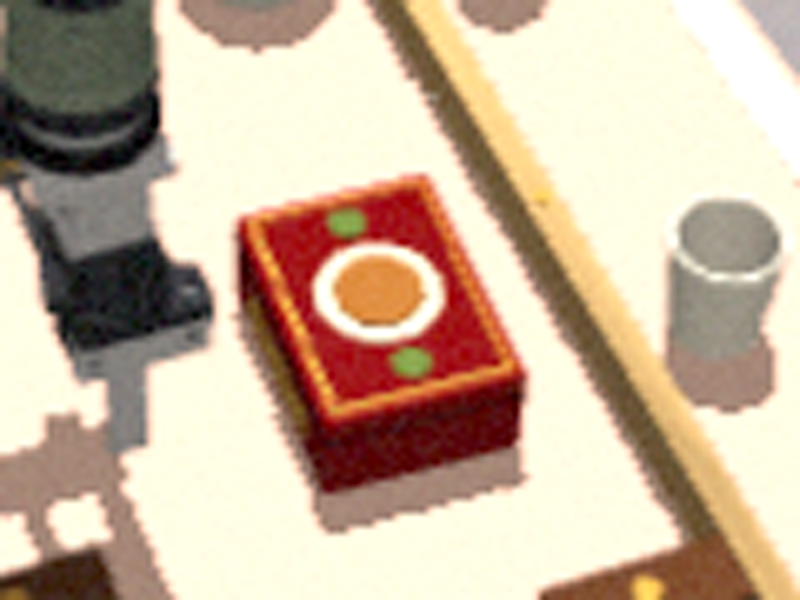

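The tips show at side pixel (268.8,242.5), so they are about 40 mm higher than reported, and going down to a reported -0.032 met no table. I'll correct by 40 mm (commanded z = wanted z - 0.04) and push properly.

```bash
cat > g.py <<'E'
def pusher(r,P,np,q,axis,end,lim,z,step=.002,speed=.04):
    q=list(q);log=[];sg=np.sign(end-q[axis])
    while (end-q[axis])*sg>1e-6:
        q[axis]+=sg*min(step,abs(end-q[axis])); r.move_linear(P(q[0],q[1],z),speed=speed)
        F=np.array(r.get_force());log.append((round(q[axis],4),*F.round(1)))
        if np.hypot(F[0],F[1])>lim: break
    return q,log
E
python3 - <<'E'
from workcell import r,cams
from h import *; from g import pusher
o,u,n,rot,P=frame()
r.move_linear(P(-.26,-.048,-.016),speed=.1)
r.move_linear(P(-.18,-.048,-.016),speed=.1)
r.move_linear(P(-.128,-.048,-.016),speed=.05);print(r.get_force(),r.get_clock())
q,log=pusher(r,P,np,(-.128,-.048),0,-.108,15,-.016)
print(log,r.get_tcp_pos(),r.get_clock())
r.move_linear(P(-.17,-.048,-.016),speed=.15)
c=cams.capture("side");f=c["frame"][150:300,240:440]
cv2.imwrite("pics/s4.png",cv2.resize(cv2.convertScaleAbs(f,alpha=1.6),(800,600),interpolation=cv2.INTER_CUBIC))
E
```

```text
[ 0.72042679 -0.60443074 -0.41765938] 19.2917
[(np.float64(-0.126), np.float64(-1.5), np.float64(-0.2), np.float64(0.4)), (np.float64(-0.124), np.float64(-1.9), np.float64(-0.1), np.float64(0.3)), (np.float64(-0.122), np.float64(-0.2), np.float64(-0.1), np.float64(-1.0)), (np.float64(-0.12), np.float64(-0.9), np.float64(0.4), np.float64(0.2)), (np.float64(-0.118), np.float64(-0.5), np.float64(-0.2), np.float64(0.1)), (np.float64(-0.116), np.float64(-0.9), np.float64(0.4), np.float64(0.5)), (np.float64(-0.114), np.float64(-7.4), np.float64(0.4), np.float64(4.4)), (np.float64(-0.112), np.float64(-11.9), np.float64(-1.0), np.float64(8.7)), (np.float64(-0.11), np.float64(-17.0), np.float64(-1.2), np.float64(13.0))] [ 0.62101314 -0.06544942 -0.01631662] 21.5417
```

View pics/s4.png

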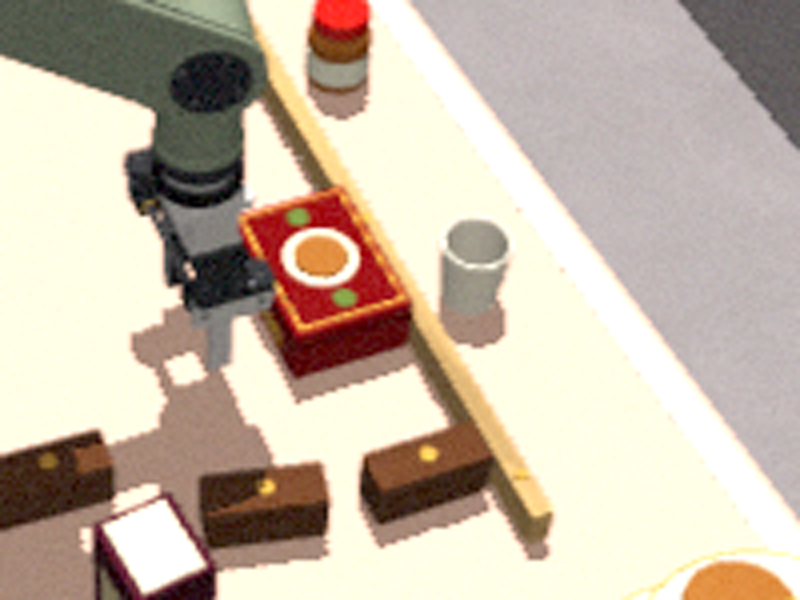

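The tin now lies flat against the rail, with its long edge parallel (crop (345,190) to (410,300)). Next I close the fingers and push its far short end along the rail to the block.

Run:
```python
from workcell import r,cams
from h import *; from g import pusher
o,u,n,rot,P=frame()
r.move_linear(P(-.17,-.048,.07),speed=.25)
r.move_linear(P(-.054,.08,.07),speed=.25)
close(5) if 0 else __import__("workcell").close(10)
r.move_linear(P(-.054,.08,-.016),speed=.2)
r.move_linear(P(-.054,-.055,-.016),speed=.08);print(r.get_force(),r.get_clock())
q,log=pusher(r,P,np,(-.054,-.055),1,-.09,15,-.016)
print(np.array(log),r.get_tcp_pos(),r.get_clock())
r.move_linear(P(-.054,q[1]+.03,-.016),speed=.15)
c=cams.capture("side");f=c["frame"][170:290,280:440]
cv2.imwrite("pics/s5.png",cv2.resize(cv2.convertScaleAbs(f,alpha=1.6),(800,600),interpolation=cv2.INTER_CUBIC))
```

```text
[0.2832875  0.7636338  0.82676009] 27.3083
[[-0.057  0.8    1.6    0.4  ]
 [-0.059  0.5    1.1   -0.   ]
 [-0.061  0.     1.9   -0.4  ]
 [-0.063  0.     0.9   -0.3  ]
 [-0.065  0.1    1.2   -0.5  ]
 [-0.067  1.     0.5    0.2  ]
 [-0.069  0.2    1.6   -0.6  ]
 [-0.071  0.5    0.6   -0.9  ]
 [-0.073  0.8    1.4   -0.3  ]
 [-0.075  0.7    0.9   -0.1  ]
 [-0.077  0.     0.3   -0.5  ]
 [-0.079  0.7    4.9   -0.   ]
 [-0.081 -0.3    8.8    1.4  ]
 [-0.083  0.2   14.6    1.6  ]
 [-0.085  0.8   17.9    3.1  ]] [ 0.68275519 -0.09673279 -0.01587091] 31.0583
```

View pics/s5.png

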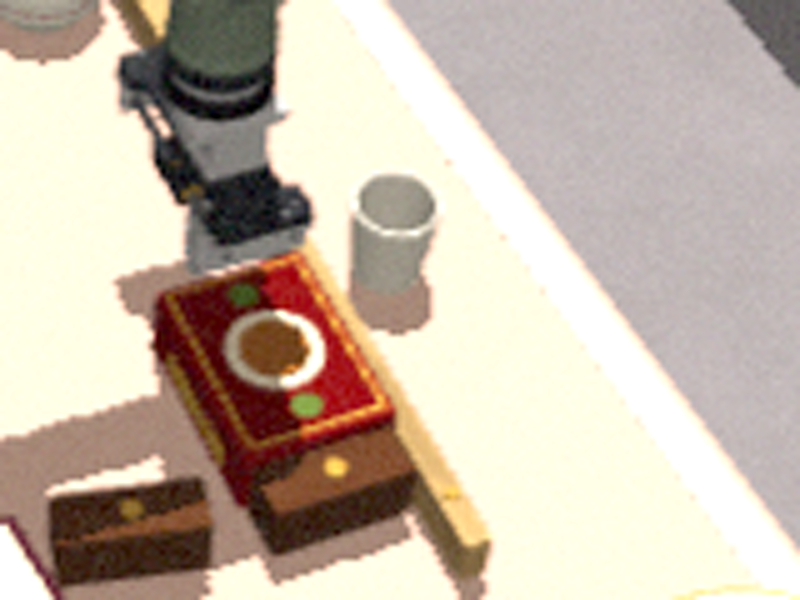

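The tin sits in the corner, with its end against the block at crop (330,450). I'll give it one seating push from the front with closed fingers, a light repeat on the end, then clear away and check.

Run:
```python
from workcell import r,cams,let_go
from h import *; from g import pusher
o,u,n,rot,P=frame()
r.move_linear(P(-.054,-.05,.07),speed=.3)
r.move_linear(P(-.145,-.16,.07),speed=.3)
r.move_linear(P(-.145,-.16,-.016),speed=.25)
r.move_linear(P(-.121,-.16,-.016),speed=.1)
q,log=pusher(r,P,np,(-.121,-.16),0,-.106,12,-.016); print(np.array(log),r.get_clock())
r.move_linear(P(-.145,-.16,-.016),speed=.2)
r.move_linear(P(-.145,-.16,.07),speed=.3)
r.move_linear(P(-.054,-.045,.07),speed=.3)
r.move_linear(P(-.054,-.045,-.016),speed=.25)
r.move_linear(P(-.054,-.073,-.016),speed=.1)
q,log=pusher(r,P,np,(-.054,-.073),1,-.088,12,-.016); print(np.array(log),r.get_clock())
r.move_linear(P(-.054,-.04,-.016),speed=.15)
r.move_linear(P(-.054,-.04,.1),speed=.3)
r.move_linear(P(-.25,.1,.15),speed=.35)
print(r.get_clock(),r.get_force())
c=cams.capture("top");pickle.dump(c,open("fin.pkl","wb"))
f=cv2.convertScaleAbs(c["frame"][130:250,290:450],alpha=1.6)
cv2.imwrite("pics/fin.png",cv2.resize(f,(800,600),interpolation=cv2.INTER_CUBIC))
```

```text
[[ -0.119  -0.9    -0.2    -0.4  ]
 [ -0.117   0.4    -0.1    -0.4  ]
 [ -0.115  -3.2     0.7     2.3  ]
 [ -0.113  -8.9     0.5     5.8  ]
 [ -0.111 -14.2     0.5     9.9  ]] 34.65
[[-0.075 -0.     0.8    0.6  ]
 [-0.077 -0.7   -0.7   -0.1  ]
 [-0.079  0.1    4.5    1.6  ]
 [-0.081  0.4    8.5    0.9  ]
 [-0.083  0.6   13.8    2.8  ]] 38.2167
40.0333 [-0.90538998 -0.43367755 -0.81659394]
```

View pics/fin.png

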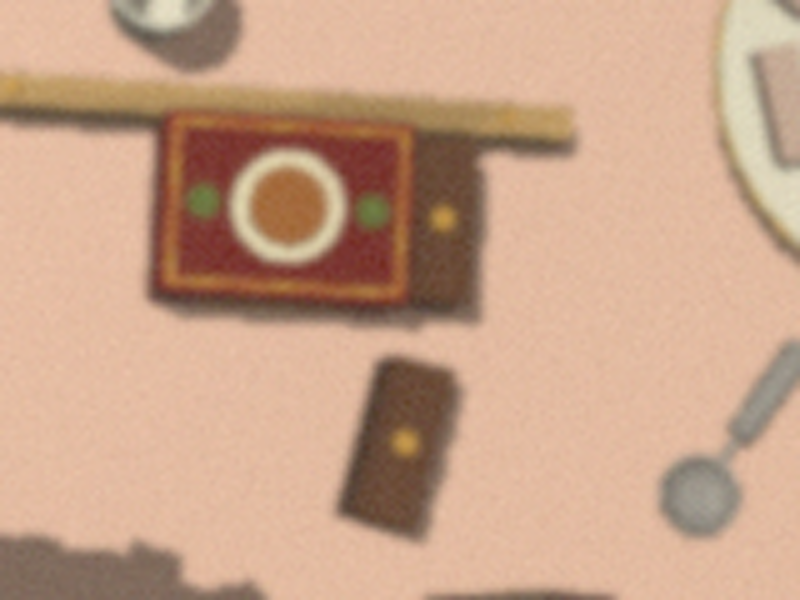

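The tin (crop 160–412, 112–300) lies flat along the rail, with its end flush to the block. The decoy block and spoon haven't moved, and the gripper is clear.

```bash
python3 -c "
from workcell import r,order
print(order.finish_job(),r.get_clock())"
```

```text
the job is handed in; nothing more can be done
the job is handed in; nothing more can be done
```

The tin sits snugly in the corner, flat against the rail and the end block, and the job was handed in at about 40 s with the gripper clear; on the first push, a tool-height reading about 40 mm too low made the fingertips skim the lid and drag the tin a little, so I corrected for it and pushed the tin's sides from then on.

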